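Shut the check weight in its double-lidded tin and lift the cover for sealing

ROBOT

A 7-joint arm with a two-finger parallel gripper is mounted at the origin on the work surface. World frame = base frame: x ahead of the robot, y to its left, z up, the work surface at z = 0. Lengths are in m, angles in rad, forces in N, time in s.
With the tool pointing down it reaches from about 0.375 to 0.925 m from the base axis. Payload 3.1 kg.
Tool frame: the origin (TCP) lies between the finger pads; the fingertips stand 19 mm ahead of it and the grasp point (between the pads) is the TCP; z points along the fingers, y is the direction in which the jaws open and shut (so a half turn about z gives the same grasp; the last joint's range is limited). The gripper opens to 85 mm and grips with 20 to 120 N. Pads are 22 mm wide; open, the fingers measure 114 mm over their backs; the gripper's body (76 mm by 85 mm) begins 54 mm behind the grasp point. The pads swing forward as they close: fully open they stand 13 mm farther back than shut.
Start: joints at [-1.285, 0.383, 0.044, 1.598, -0.018, 1.161, -0.05], TCP at [0.243, 0.603, 0.226] pointing down, gripper open.
Joint ranges: [-2.61, 2.61], [-0.41, 2.15], [-1.48, 1.57], [0, 2.5], [-1.57, 4.71], [0.05, 1.97], [-2.85, 2.85]. Speed limits (rad/s): [2.79, 2.79, 3.14, 3.14, 3.14, 3.14, 3.14].

INTERFACE

Orientations are given as a unit quaternion [x, y, z, w].
In Python, from bench import move_ptp, movel, move_j, move_gripper, pause, inverse_kinematics, read_camera, camera_params, MotionError, sign_off, look_for, tip_of, read_time_s, read_qpos, read_joint_vel, read_effort, read_eef_pos, read_tcp_rot, read_ft_force, read_ft_torque, read_finger_gap gives the robot as it stands. Calls block until the motion is done:
- move_ptp(position, orientation): joint-space move of the TCP to a pose.
- movel(position, orientation=None, speed=0.15): straight line of the TCP; orientation=None keeps the orientation; speed is the mean speed in m/s.
- move_j(angles): joint-space move.
- move_gripper(opening, effort=None): finger opening in m; effort is the grip in N (None keeps the last); returns when the fingers have stopped.
- pause(seconds).
- inverse_kinematics(position, orientation): joint angles nearest the present ones, or None.
- read_camera(name): name is "scene" or "top"; returns the picture (480x640x3 uint8, red, green, blue); there is no depth.
- camera_params(name): a dict with "K" (3x3 intrinsics, pixels), "camera_from_world" (4x4, takes a point from world to camera coordinates). Camera axes: x right, y down, z forward; pixel columns grow to the right and rows downward; lengths in m; the calibration is good to about 2 mm. A picture is of the moment at which its call begins. camera_params takes no time and is no camera call.
A pose or a line that the arm cannot do raises MotionError and nothing moves.
- sign_off(): hands the job in, once; it reports no verdict.
Trained networks look in the newest picture that a camera, given by its name, has taken for a name from the list of things; names that differ only in an ending like _2 or _b are one class to them, and where a whole thing is asked for, a point or a joint stands for the part that bears it (a point fixed in the world has none). Each returns a list of dicts, best first, with "confidence" (0 to 1); they miss things now and then, are a little off and sometimes report something else, mostly with a low value. They report only what shows in the picture. A call takes as long as a camera call. They do not tell look-alikes from the thing itself.
- look_for(camera, name): "at" ([column, row] in pixels, amid what is visible of it).
- tip_of(camera, name): "at" ([column, row] in pixels: a listed point, or the origin of a listed thing).
Readings, each from a call of its own:
- read_time_s(): time.
- read_qpos(): joint angles.
- read_joint_vel(): joint speeds.
- read_effort(): joint torques, N m.
- read_eef_pos(): TCP position.
- read_tcp_rot(): TCP orientation.
- read_ft_force(): force on the tool from outside, world axes, zero at the start.
- read_ft_torque(): the same for the moment, N m.
- read_finger_gap(): finger opening in m.
Only numpy, scipy, OpenCV 4.12 (cv2) and the standard library are available. Lean on these libraries where they do the work, as an engineer would, in place of code of your own. Each camera call takes 0.05 s, during which the arm holds its last target. There are 200 camera calls.

TASK

Stand the brass check weight in the blue tin, setting it down gently, then put the lids on as they are, yellow cover nested over the inner lid, lowering them gently until both are fully seated, and let go. Then take the yellow cover alone by its black collar, lift it off until its lower rim is higher than the top of the orange knob, leaving the inner lid undisturbed in the tin, so that I can stick the inspection seal on it; finish while still holding the cover up there, level and still. Do not take the cover off the inner lid before the inner lid is seated in the tin, do not tip the tin, and leave the steel weight and the other things on the desk where they are.

Things in the scene. Friction and masses are not known exactly. Their poses are not given: they have to be found in the camera images.
- tin: Open round blue tin standing loose on the desk, about 0.45 kg: outer diameter 110 mm, inner diameter 103 mm, 60 mm high, floor 5 mm thick. Origin at the centre of its underside, z up. It and the nested lids may stand in either of two places. Inside it there is room to open the fingers only a little (10 to 15 mm) when letting go of the weight.
- brass_weight_center (a point): Brass check weight standing on the desk, about 0.24 kg: upright cylinder 30 mm in diameter and 40 mm tall with a flat 18 mm button on top, 46 mm high in all. This point is on its axis, half-way up (23 mm above its underside); z up along its axis. Grip the cylinder.
- steel_weight_center (a point): Steel weight of the same shape and size (30 mm diameter, 46 mm high), a bystander to be left standing; point on its axis, 23 mm above its underside. The two weights change places.
- knob (a point): Orange rod knob, 20 mm across, of the loose inner lid (0.22 kg): point on its axis, z up, mid-way up the 30 mm that stand above the collar. Below it: flange top 49 mm, flange underside 53 (flange 112 mm across, rests on the tin's rim), plug underside 60 (plug 96 mm across, chamfered, enters the tin). Starts on its plug; lifting the knob carries the cover too. Seated: 113 mm above tin's origin.
- collar (a point): Black tube collar of the loose yellow cover (0.20 kg), 46 mm outside, 28 inside, 30 high; the knob passes freely through it. Point on its axis at mid-height, z up: 15 mm above the cover's flat top (123 mm across), 27 mm above its skirt's lower rim (116 mm inside). The cover just rests on the inner lid's flange: nested, 30 mm below the knob's point; seated, 83 mm above the tin's origin.
- calculator: Black desk calculator 150 x 100 x 16 mm, bystander; origin at the centre of its underside.
- stapler: Red stapler 35 x 140 mm, 50 mm high, bystander; origin at the centre of its underside.
- mug: White mug with pens, 80 mm in diameter, 155 mm high with the pens, bystander; origin at the centre of its underside.
- stamp: Hand stamp with wooden handle, base 60 x 30 mm, 70 mm high, bystander; origin at the centre of its underside.
Mind the look-alikes: they are no part of the job. What is meant by the part that bears knob is not red, and is the smaller of those in its own colour.

How it is judged:
On the way, in this order (a step that is already met when the one before it is completed fails the run):
1. the brass weight stands in the tin, let go (horizontal distance between brass_weight_center and tin below 0.042 m and z of brass_weight_center in the frame of tin between 0.02 and 0.036 m and angle between brass_weight_center's own z axis and vertical below 0.15 rad and contact force between the fingers and brass_weight below 0.05 N), for 0.2 s.
2. both lids seated on the tin, nested, let go (all of step 1 and horizontal distance between knob and tin below 0.008 m and z of knob in the frame of tin between 0.107 and 0.117 m and angle between each of knob, tin, collar's own z axis and vertical below 0.05 rad and contact force between the fingers and inner_lid below 0.05 N and z of collar in the frame of tin between 0.077 and 0.087 m and contact force between the fingers and cover below 0.05 N), for 0.2 s.
At the end, for the whole second after the job is handed in: Weight upright (0.15 rad) on the tin floor; inner lid untouched, seated: within 8 mm of centre, 4-6 mm of seated height, level to 0.05 rad; fingers hold the cover still, level to 0.2 rad, its lower rim above the top of the knob, touching neither inner lid nor tin (all of step 1 and horizontal distance between knob and tin below 0.008 m and z of knob in the frame of tin between 0.107 and 0.117 m and angle between each of knob, tin's own z axis and vertical below 0.05 rad and contact force between each of the fingers, cover and inner_lid below 0.05 N and z of collar in the frame of tin above 0.155 m and angle between collar's own z axis and vertical below 0.2 rad and contact force between the fingers and cover above 0.5 N and contact force between cover and tin below 0.05 N and linear speed of cover below 0.03 m/s); the arm keeps its last pose, push and grip.
It fails at once if the cover parted from the inner lid (by more than 12 mm) while the inner lid was not seated in the tin (z of collar in the frame of knob above -0.018 m and not (z of knob in the frame of tin below 0.12 m and horizontal distance between knob and tin below 0.012 m)).
It fails at once if the weight dropped into the tin (over 0.6 m/s inside it) (horizontal distance between brass_weight_center and tin below 0.05 m and z of brass_weight_center in the frame of tin below 0.08 m and linear speed of brass_weight above 0.6 m/s).
It fails at once if the lids dropped onto the tin (over 0.5 m/s just above it) (horizontal distance between knob and tin below 0.05 m and z of knob in the frame of tin below 0.14 m and linear speed of inner_lid above 0.5 m/s).
It fails at once if the tin tipped (over 0.35 rad) (angle between tin's own z axis and vertical above 0.35 rad).
It fails at once if a bystander moved more than 30 mm, or the steel weight knocked over (distance of any of steel_weight_center, calculator, stapler, mug, stamp from where it was at the start of the episode above 0.03 m or angle between steel_weight_center's own z axis and vertical above 0.5 rad).
It also fails if it takes over 72 s, if anything falls off the work surface, if the arm or the gripper's body presses on something with over 40 N, if the wrist force passes 120 N, or if a joint passes its speed limit or range.

## Working session

There is one attempt and no reset: what is moved stays moved. The work goes in short steps, each a Python script; the robot and the scene stay as the last script left them, time stands still between calls to the robot, and variables do not carry over. Pictures are saved under pics/ and viewed, about 8 in all and at most 12, crops included, and the job is handed in when it is done.

```bash
mkdir -p pics; ls
cat > h.py <<'E'
import numpy as np, cv2
from bench import *
def proj(cam,p):
    c=camera_params(cam);q=np.array(c["camera_from_world"])@np.r_[p,1];u=np.array(c["K"])@q[:3];return u[:2]/u[2]
def ray(cam,px,z):
    c=camera_params(cam);T=np.array(c["camera_from_world"]);R,t=T[:3,:3],T[:3,3]
    d=R.T@np.linalg.inv(np.array(c["K"]))@np.r_[px,1];o=-R.T@t
    return o+d*(z-o[2])/d[2]
def save(cam,name,crop=None,k=1):
    im=read_camera(cam)[:,:,::-1]
    if crop: x0,y0,x1,y1=crop; im=im[y0:y1,x0:x1]
    cv2.imwrite("pics/"+name,cv2.resize(im,None,fx=k,fy=k,interpolation=cv2.INTER_CUBIC))
E
python3 - <<'E'
from h import *
print(read_time_s(),read_tcp_rot(),read_eef_pos(),read_finger_gap())
Z=dict(tin=0,brass_weight_center=.023,steel_weight_center=.023,knob=.060,collar=.030,calculator=0,stapler=0,mug=0,stamp=0)
for c in("scene","top"):
    im=read_camera(c); cv2.imwrite(f"pics/{c}0.png",im[:,:,::-1])
    T=np.array(camera_params(c)["camera_from_world"]);print(c,"cam at",(-T[:3,:3].T@T[:3,3]).round(3))
    for n,z in Z.items():
        print(c,n,[(np.round(d["at"]).tolist(),round(d["confidence"],2),ray(c,d["at"],z)[:2].round(3).tolist()) for d in tip_of(c,n)[:4]])
E
```

```text
pics
0.0 [ 1.90639238e-01  9.81659261e-01 -1.31890696e-03 -1.90694271e-04] [0.24299313 0.60182105 0.2244662 ] 0.0855218004265162
scene cam at [0.874 0.487 0.76 ]
scene tin [([221.0, 164.0], 0.69, [0.486, -0.336]), ([148.0, 216.0], 0.26, [0.705, -0.29])]
scene brass_weight_center [([357.0, 360.0], 0.84, [0.592, 0.262])]
scene steel_weight_center [([393.0, 303.0], 0.65, [0.464, 0.223])]
scene knob [([273.0, 180.0], 0.78, [0.458, -0.151]), ([329.0, 222.0], 0.67, [0.447, 0.021]), ([316.0, 125.0], 0.57, [0.261, -0.242])]
scene collar [([332.0, 234.0], 0.64, [0.444, 0.03])]
scene calculator [([232.0, 292.0], 0.72, [0.674, -0.003])]
scene stapler [([511.0, 352.0], 0.82, [0.365, 0.418])]
scene mug [([148.0, 215.0], 0.69, [0.703, -0.292])]
scene stamp [([312.0, 423.0], 0.66, [0.713, 0.289])]
top cam at [0.326 0.052 1.119]
top tin [([483.0, 258.0], 0.66, [0.49, -0.326]), ([248.0, 263.0], 0.48, [0.473, 0.224])]
top brass_weight_center [([234.0, 207.0], 0.58, [0.6, 0.257])]
top steel_weight_center [([249.0, 264.0], 0.57, [0.467, 0.218])]
top knob [([445.0, 351.0], 0.88, [0.277, -0.213]), ([417.0, 268.0], 0.71, [0.457, -0.158]), ([350.0, 176.0], 0.52, [0.666, -0.011]), ([338.0, 270.0], 0.43, [0.45, 0.017])]
top collar [([338.0, 274.0], 0.84, [0.446, 0.015])]
top calculator [([349.0, 180.0], 0.98, [0.675, -0.011])]
top stapler [([160.0, 307.0], 0.78, [0.369, 0.422])]
top mug [([467.0, 169.0], 0.91, [0.705, -0.296])]
top stamp [([225.0, 164.0], 0.73, [0.712, 0.287]), ([234.0, 210.0], 0.25, [0.599, 0.262])]
```

View pics/scene0.png

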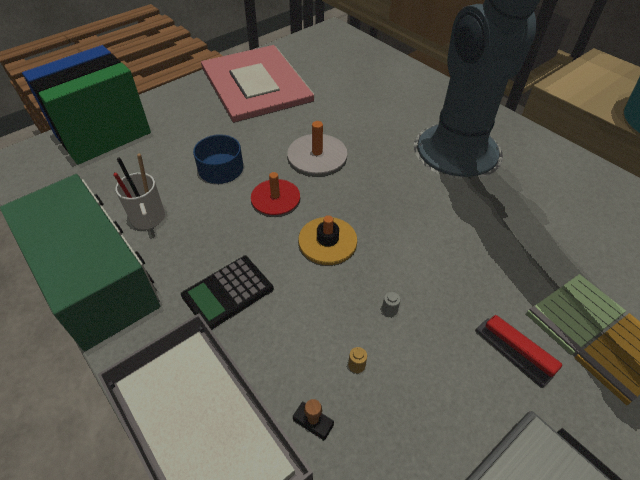

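View pics/top0.png

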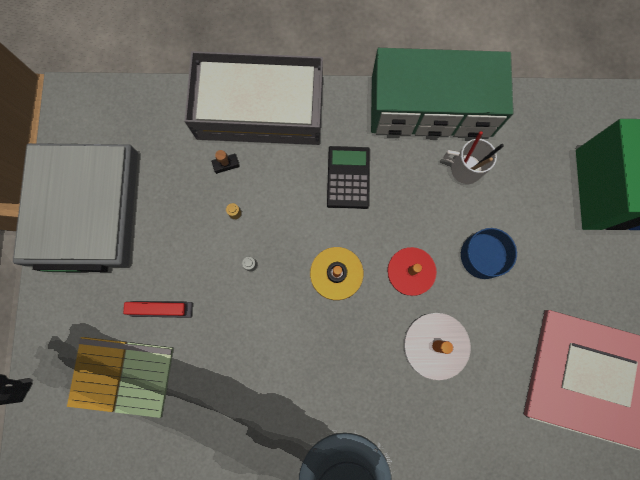

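The scene view shows the blue tin (218,158), red lid (275,195), white lid (317,150), yellow cover with black collar and orange knob (328,238), brass weight (358,360) and steel weight (392,303). In the top view they are at tin (488,254), red (412,271), white (438,346), yellow (337,273), brass (233,211) and steel (249,263).
Three things bear an orange knob. The red one is excluded and the white one at top (438,346) is the bigger. The lid under the yellow cover at (337,273) is the one with the collar, so it fits. I'll confirm that with one crop and refine the positions by fitting silhouettes.

```bash
cat >> h.py <<'E'
def hull_mask(cam,x,y,discs,s=8,box=None):
    a=np.linspace(0,2*np.pi,60);P=[]
    for r,z in discs: P+= [proj(cam,(x+r*np.cos(t),y+r*np.sin(t),z)) for t in a]
    m=np.zeros((480,640),np.uint8);h=cv2.convexHull(np.float32(P))
    cv2.fillPoly(m,[np.round(h*16).astype(np.int32)],255,cv2.LINE_AA,4);return m/255.
def hsvmask(im,lo,hi):
    return cv2.inRange(cv2.cvtColor(im,cv2.COLOR_RGB2HSV),np.array(lo),np.array(hi))
def fit(cam,im,lo,hi,discs,x,y,R=45):
    """centroid-match the silhouette of stacked discs with the colour mask"""
    u=proj(cam,(x,y,discs[0][1]));m=hsvmask(im,lo,hi)
    w=np.zeros_like(m);cv2.circle(w,tuple(int(v) for v in u),R,255,-1);m&=w
    n,l,st,_=cv2.connectedComponentsWithStats(m);k=1+np.argmax(st[1:,4]);
    c,_=cv2.findContours((l==k).astype(np.uint8),cv2.RETR_EXTERNAL,cv2.CHAIN_APPROX_NONE)
    f=np.zeros_like(m);cv2.fillPoly(f,[cv2.convexHull(np.vstack(c))],1)
    yy,xx=np.mgrid[:480,:640];C=lambda g:np.array([(g*xx).sum(),(g*yy).sum()])/g.sum()
    p=np.array([x,y]);z=discs[0][1]
    for _ in range(4):
        g=hull_mask(cam,*p,discs);d=C(f)-C(g)
        p=p+(ray(cam,proj(cam,(*p,z))+d,z)-[*p,z])[:2]
    g=hull_mask(cam,*p,discs);return p.round(4),round(np.minimum(f,g).sum()/np.maximum(f,g).sum(),3)
BLUE=((100,110,20),(125,255,255));YEL=((15,120,60),(32,255,255))
TIN=[(.055,0),(.055,.06)];COV=[(.0615,.003),(.0615,.015)];BRASS=[(.015,0),(.015,.04),(.009,.046)]
E
python3 - <<'E'
from h import *
for c in("scene","top"):
    im=cv2.imread(f"pics/{c}0.png")[:,:,::-1].copy()
    print(c,"tin",fit(c,im,*BLUE,TIN,.488,-.33),"cover",fit(c,im,*YEL,COV,.446,.018,60),"brass",fit(c,im,(12,80,40),(32,255,255),BRASS,.597,.26,25))
a=cv2.imread("pics/scene0.png")[100:270,180:380];b=cv2.imread("pics/top0.png")[220:390,290:490]
cv2.imwrite("pics/crop.png",cv2.resize(np.hstack([a,b]),None,fx=2,fy=2,interpolation=cv2.INTER_CUBIC))
E
```

```text
scene tin (array([ 0.4949, -0.3227]), np.float64(0.91)) cover (array([0.4495, 0.0213]), np.float64(0.937)) brass (array([0.5914, 0.2616]), np.float64(0.886))Traceback (most recent call last):
  File "<stdin>", line 4, in <module>
  File "h.py", line 30, in fit
    g=hull_mask(cam,*p,discs);d=C(f)-C(g)
  File "h.py", line 15, in hull_mask
    for r,z in discs: P+= [proj(cam,(x+r*np.cos(t),y+r*np.sin(t),z)) for t in a]
                           ~~~~^^^^^^^^^^^^^^^^^^^^^^^^^^^^^^^^^^^^^
  File "h.py", line 4, in proj
    c=camera_params(cam);q=np.array(c["camera_from_world"])@np.r_[p,1];u=np.array(c["K"])@q[:3];return u[:2]/u[2]
ValueError: time passes only in moves, steps and waits
```

```bash
python3 - <<'E'
s=open('h.py').read()
s=s.replace('def proj(','_C={}\ndef cp(c):\n    if c not in _C: _C[c]=camera_params(c)\n    return _C[c]\ndef proj(',1).replace('c=camera_params(cam)','c=cp(cam)')
s=s.replace('return p.round(4),round(','return p.round(4),round(f.sum()/g.sum(),3),round(')
s=s.replace('BLUE=((100,110,20)','BLUE=((98,90,8)').replace('TIN=','from functools import partial\nTIN=')
open('h.py','w').write(s)
E
python3 - <<'E'
from h import *
for c in("scene","top"):
    im=cv2.imread(f"pics/{c}0.png")[:,:,::-1].copy()
    print(c,"tin",*fit(c,im,*BLUE,TIN,.488,-.33),"cover",*fit(c,im,*YEL,COV,.446,.018,60),"brass",*fit(c,im,(12,80,40),(32,255,255),BRASS,.597,.26,25))
a=cv2.imread("pics/scene0.png")[100:270,180:380];b=cv2.imread("pics/top0.png")[220:390,290:490]
cv2.imwrite("pics/crop.png",cv2.resize(np.hstack([a,b]),None,fx=2,fy=2,interpolation=cv2.INTER_CUBIC))
E
```

```text
scene tin [ 0.4951 -0.3231] 0.925 0.925 cover [0.4495 0.0213] 0.938 0.937 brass [0.5914 0.2616] 0.89 0.886
top tin [ 0.4951 -0.3262] 0.932 0.932 cover [0.4499 0.0191] 0.95 0.949 brass [0.5924 0.2599] 0.812 0.808
```

View pics/crop.png

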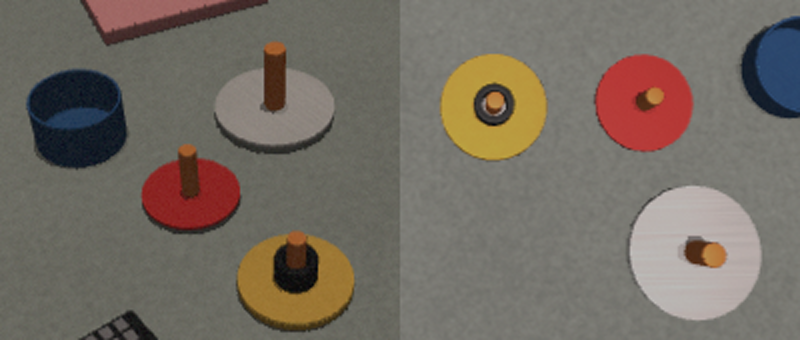

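The crop confirms it: inside the collar at top (337,273) the small white lid with an orange knob is visible. The red lid and the big white lid stay out of it. I'll start with the brass weight.

```bash
cat >> h.py <<'E'
from scipy.spatial.transform import Rotation
def down(a,pos):
    """tool-down quaternion with jaw axis at angle a, of the two half turns the one nearer in joints"""
    best=None;q0=np.array(read_qpos())
    for b in(a,a+np.pi):
        y=np.array([np.cos(b),np.sin(b),0]);z=np.array([0,0,-1.])
        q=Rotation.from_matrix(np.c_[np.cross(y,z),y,z]).as_quat();s=inverse_kinematics(list(pos),q.tolist())
        if s is not None:
            d=np.abs(np.array(s)-q0).max()
            if best is None or d<best[0]: best=(d,q.tolist())
    return best[1]
def st(t=""): print(t,"t",round(read_time_s(),2),"tcp",np.round(read_eef_pos(),4),"gap",round(read_finger_gap(),4),"F",np.round(read_ft_force(),2))
TIN_XY=(.4951,-.3247);LID_XY=(.4497,.0202);BR_XY=(.592,.261)
E
python3 - <<'E'
from h import *
a=1.8;p=[*BR_XY,.16];q=down(a,p)
move_ptp(p,q);st("above")
movel([*BR_XY,.026],speed=.12);st("at brass")
move_gripper(.0,30);st("gripped")
movel([*BR_XY,.15],speed=.15);st("lifted")
save("scene","lift.png",(250,200,500,460),2)
E
```

```text
above t 2.79 tcp [0.5913 0.263  0.1601] gap 0.0852 F [ 0.43  0.67 -0.09]
at brass t 4.06 tcp [0.593  0.2614 0.0271] gap 0.0854 F [-0.62 -0.43 -0.  ]
gripped t 4.62 tcp [0.5923 0.2611 0.0265] gap 0.028 F [ 0.14 -0.32  2.11]
lifted t 5.6 tcp [0.5908 0.2605 0.1485] gap 0.0282 F [-1.09 -0.05 -2.72]
```

View pics/lift.png

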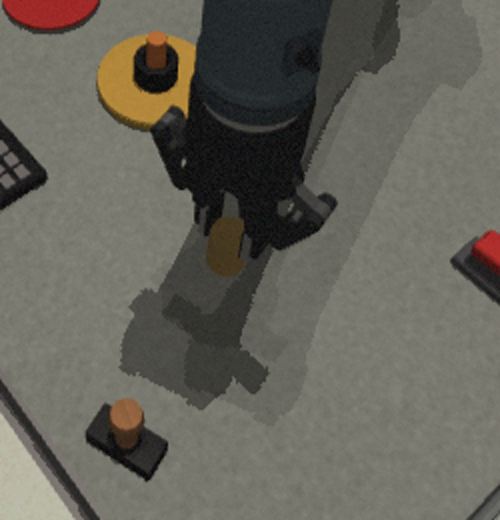

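The brass weight hangs upright between the fingers at crop (227,247), and the force of about −2.5 N matches its mass. Next I carry it to the tin.

Run:
```python
from h import *
p=[*TIN_XY,.17];q=down(1.8,p)
move_ptp(p,q);pause(.3);st("above tin")
movel([*TIN_XY,.06],speed=.12);st()
movel([*TIN_XY,.036],speed=.04);st()
for z in(.034,.032,.031,.030):
    movel([*TIN_XY,z],speed=.02);st()
    if read_ft_force()[2]>0: break
move_gripper(.042,20);pause(.2);st("released")
movel([*TIN_XY,.17],speed=.12);st("up")
save("top","intin.png",(400,160,600,340),3)
```

```text
above tin t 8.08 tcp [ 0.4955 -0.3242  0.1699] gap 0.0282 F [-0.3  -0.67 -2.35]
 t 9.15 tcp [ 0.4959 -0.3253  0.0609] gap 0.0284 F [ 0.11  0.25 -2.39]
 t 9.9 tcp [ 0.4951 -0.3248  0.0359] gap 0.0284 F [ 0.27 -0.59 -1.13]
 t 10.15 tcp [ 0.4951 -0.3247  0.034 ] gap 0.0281 F [ 0.3   0.49 -2.52]
 t 10.4 tcp [ 0.495  -0.3245  0.0319] gap 0.0282 F [ 0.11 -0.82 -1.18]
 t 10.65 tcp [ 0.4954 -0.3248  0.0315] gap 0.0279 F [-0.22  0.41  1.55]
released t 11.14 tcp [ 0.4951 -0.3247  0.031 ] gap 0.0417 F [ 0.37 -0.32  0.89]
up t 12.45 tcp [ 0.4944 -0.3242  0.169 ] gap 0.0419 F [1.09 0.93 0.49]
```

View pics/intin.png

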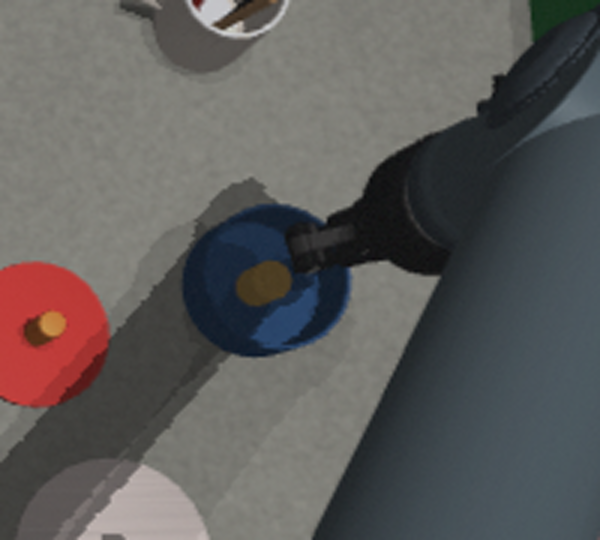

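The weight stands in the tin at about crop (264,284), near the middle, and is released. Next are the nested lids. I'll grip the knob twice at right angles so it is centred on the TCP, then lift.

Run:
```python
from h import *
p=[*LID_XY,.17];a=1.8;q1=down(a-np.pi/2,p)
move_ptp(p,q1);move_gripper(.05,20)
movel([*LID_XY,.068],speed=.12);st("at knob")
move_gripper(0,20);st("grip1");move_gripper(.05)
z=[*LID_XY,.068];move_ptp(z,down(a,z));st("turned")
move_gripper(0,40);st("grip2")
movel([*LID_XY,.08],speed=.04);st("lift");movel([*LID_XY,.16],speed=.1);pause(.3);st("lifted")
save("scene","lids.png",(220,100,440,280),3)
```

```text
at knob t 15.78 tcp [0.4504 0.0202 0.0686] gap 0.0497 F [ 0.48 -0.21 -0.02]
grip1 t 16.32 tcp [0.4499 0.0198 0.0697] gap -0.0002 F [-4.19 -1.44 14.12]
turned t 18.12 tcp [0.4496 0.0203 0.0679] gap 0.0501 F [ 0.1  -0.09 -0.08]
grip2 t 18.56 tcp [0.4498 0.02   0.0682] gap 0.0154 F [-1.16 -1.4   3.84]
lift t 19.01 tcp [0.4502 0.0205 0.0804] gap 0.0002 F [-0.17  0.08  0.47]
lifted t 20.26 tcp [0.4494 0.02   0.1596] gap 0.0003 F [ 0.21 -0.06  0.45]
```

View pics/lids.png

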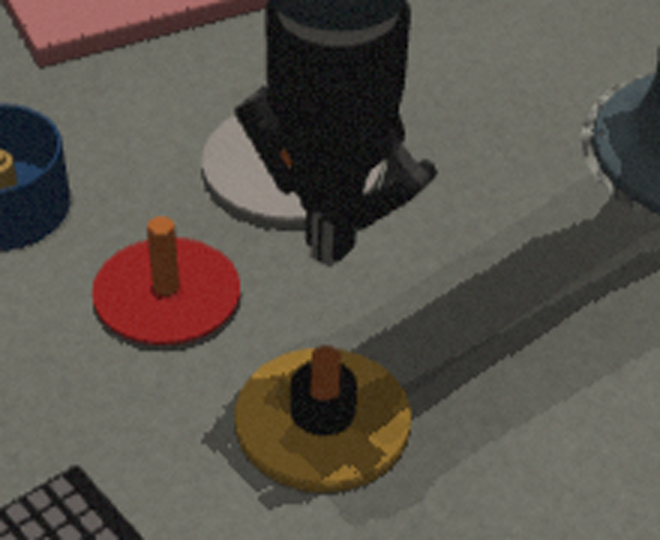

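The picture shows the grip missed. The lids still sit nested on the desk (knob top at crop (325,352), full-image (328,217)) and the empty fingers are above them. I'll measure them again with the arm out of the way.

Run:
```python
from h import *
p=[.45,.2,.2];move_ptp(p,down(1.8,p));move_gripper(.05)
for c in("scene","top"):
    im=read_camera(c);cv2.imwrite(f"pics/{c}1.png",im[:,:,::-1])
    print(c,"cover",*fit(c,im,*YEL,COV,.4497,.0202,60),"tin",*fit(c,im,*BLUE,TIN,*TIN_XY))
    print([(np.round(d["at"],1).tolist(),round(d["confidence"],2),ray(c,d["at"],.06)[:2].round(4).tolist()) for d in tip_of(c,"knob")[:4]])
    print([(np.round(d["at"],1).tolist(),round(d["confidence"],2),ray(c,d["at"],.03)[:2].round(4).tolist()) for d in tip_of(c,"collar")[:2]])
    for z in(.045,.06,.075): print(z,proj(c,(.4497,.0202,z)).round(1))
a=cv2.imread("pics/scene1.png")[195:275,285:375];b=cv2.imread("pics/top1.png")[230:310,295:385]
cv2.imwrite("pics/crop2.png",cv2.resize(np.hstack([a,b]),None,fx=4,fy=4,interpolation=cv2.INTER_NEAREST))
```

```text
scene cover [0.448 0.019] 0.944 0.944 tin [ 0.495  -0.3233] 0.922 0.922
[([274.9, 181.4], 0.61, [0.4575, -0.1455]), ([312.9, 125.2], 0.6, [0.2654, -0.2467]), ([328.8, 221.7], 0.46, [0.4452, 0.0192])]
[([329.3, 234.9], 0.97, [0.45, 0.0274])]
0.045 [327.3 228. ]
0.06 [327.4 223. ]
0.075 [327.6 218. ]
top cover [0.448  0.0167] 0.951 0.95 tin [ 0.4951 -0.3262] 0.931 0.931
[([418.5, 265.2], 0.98, [0.463, -0.1611]), ([443.3, 345.9], 0.78, [0.2889, -0.21]), ([337.7, 271.7], 0.68, [0.447, 0.0173])]
[]
0.045 [336.2 271.3]
0.06 [336.4 270.5]
0.075 [336.6 269.7]
```

View pics/crop2.png

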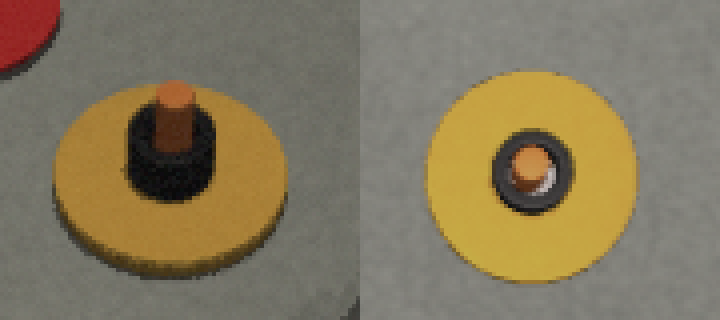

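The lids are nested and upright, displaced about 2 mm, with the knob top at scene (328.7,218) and top (337.7,270). The xy estimate was good, so I need to know why the pads slipped off. I'll compare the fingertip's pixels with the TCP projection and check where the weight landed.

Run:
```python
from h import *
print("tip proj",proj("scene",(.4494,.02,.1406)).round(1),"tcp",proj("scene",(.4494,.02,.1596)).round(1))
for c in("scene","top"):
    im=cv2.imread(f"pics/{c}1.png")[:,:,::-1].copy()
    m=hsvmask(im,(12,80,40),(32,255,255));u=proj(c,(*TIN_XY,.03));w=np.zeros_like(m);cv2.circle(w,tuple(int(v) for v in u),22,255,-1)
    ys,xs=np.nonzero(m&w);print(c,len(xs),"brass px",xs.mean(),ys.mean(),"expected",proj(c,(*TIN_XY,.028)).round(1),"pos",ray(c,(xs.mean(),ys.mean()),.034).round(4))
    # orange knob silhouette near the lids
    for z in(.06,.0765): print(z)
    m=hsvmask(im,(5,120,40),(13,255,255));u=proj(c,(*LID_XY,.06));w=np.zeros_like(m);cv2.circle(w,tuple(int(v) for v in u),14,255,-1)
    ys,xs=np.nonzero(m&w);print("knob px rows",ys.min(),ys.max(),"cols",xs.min(),xs.max(),"exp top/bot",proj(c,(.448,.018,.075)).round(1),proj(c,(.448,.018,.045)).round(1))
a=cv2.imread("pics/scene0.png")[195:275,285:375];b=cv2.imread("pics/lift.png")[140:300,140:340]
cv2.imwrite("pics/crop3.png",cv2.resize(b,None,fx=3,fy=3,interpolation=cv2.INTER_CUBIC))
```

```text
tip proj [328.4 194.2] tcp [328.6 186.8]
scene 151 brass px 217.95364238410596 155.80794701986756 expected [218.2 158.8] pos [ 0.4928 -0.3278  0.034 ]
0.06
0.0765
knob px rows 215 232 cols 323 333 exp top/bot [327.5 217. ] [327.2 227. ]
top 198 brass px 487.67676767676767 253.94949494949495 expected [486.8 253.6] pos [ 0.4934 -0.3246  0.034 ]
0.06
0.0765
knob px rows 266 277 cols 333 342 exp top/bot [337.6 270.5] [337.2 272. ]
```

View pics/crop3.png

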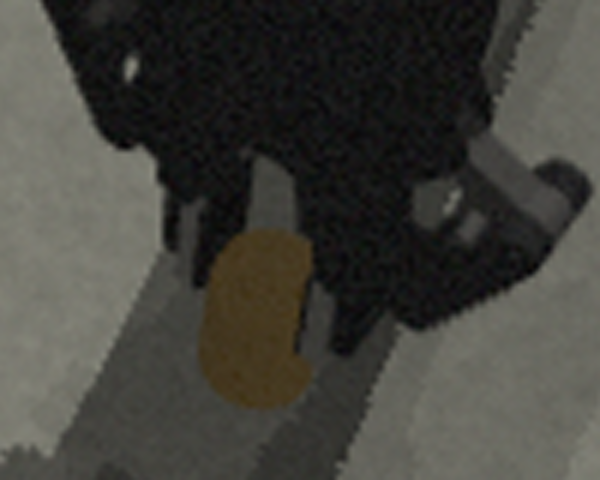

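Run:
```python
from h import *
st()
move_gripper(.02)
movel([.45,.2,.035],speed=.15);st()
z=.035
while z>.002:
    z-=.003;movel([.45,.2,z],speed=.05)
    f=read_ft_force()[2]
    if f>4: break
st("touch")
print("cmd",z)
movel([.45,.2,.06],speed=.15);
```

```text
t 21.91 tcp [0.45   0.2001 0.2   ] gap 0.05 F [ 0.49 -0.63 -0.4 ]
 t 23.56 tcp [0.4508 0.2003 0.0357] gap 0.0201 F [1.   0.03 1.16]
touch t 23.81 tcp [0.4515 0.2008 0.0342] gap 0.0198 F [-3.25 -1.18 13.35]
cmd 0.032
```

I chose a bad spot: (.45,.2) is close to the steel weight at (.466,.22). I'll check that it is unharmed before anything else.

Run:
```python
from h import *
movel([.45,.2,.16],speed=.2)
p=[.45,.11,.2];move_ptp(p,down(1.8,p));st()
for c in("scene","top"):
    im=read_camera(c);cv2.imwrite(f"pics/{c}2.png",im[:,:,::-1])
    print(c,[(np.round(d["at"],1).tolist(),round(d["confidence"],2),ray(c,d["at"],.023)[:2].round(4).tolist()) for d in tip_of(c,"steel_weight_center")[:3]])
ps=[cv2.imread(f"pics/{n}.png") for n in("scene1","scene2")]+[cv2.imread(f"pics/{n}.png") for n in("top0","top2")]
cv2.imwrite("pics/steel.png",cv2.resize(np.vstack([np.hstack([i[250:340,330:450] for i in ps[:2]]),np.hstack([i[220:310,200:320] for i in ps[2:]])]),None,fx=3,fy=3,interpolation=cv2.INTER_CUBIC))
```

```text
t 25.27 tcp [0.4489 0.1092 0.199 ] gap 0.0202 F [-0.61  1.63 -0.76]
scene [([390.4, 303.9], 0.83, [0.4695, 0.2211])]
top [([252.1, 262.0], 0.39, [0.4719, 0.2113]), ([349.1, 178.8], 0.31, [0.6712, -0.01])]
```

View pics/steel.png

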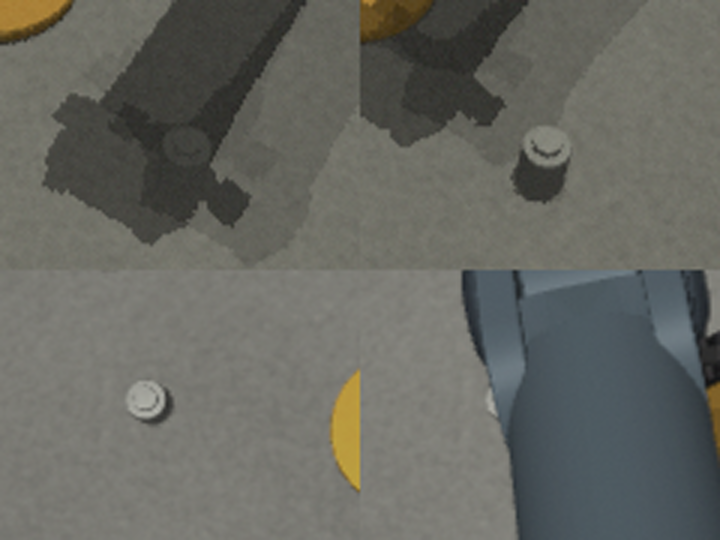

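The steel weight stands upright and is unmoved. It was touched on top at TCP z 0.034, and the lid picture agrees: the real fingertips seem far less than 19 mm ahead of the TCP at small openings. I'll do one touch on bare desk to measure the tip offset.

Run:
```python
from h import *
X=[.53,.125]
movel([*X,.06],speed=.3);z=.026;movel([*X,z],speed=.15);st()
while z>-.006:
    z-=.003
    try: movel([*X,z],speed=.06)
    except MotionError as e: print(e);break
    if read_ft_force()[2]>4: break
st("touch")
im=read_camera("scene");u=proj("scene",(*X,.02)).astype(int);print(u)
cv2.imwrite("pics/touch.png",cv2.resize(im[max(0,u[1]-70):u[1]+60,max(0,u[0]-90):u[0]+90,::-1],None,fx=4,fy=4,interpolation=cv2.INTER_CUBIC))
movel([*X,.1],speed=.25);st()
```

```text
t 26.94 tcp [0.5295 0.125  0.0262] gap 0.0199 F [-0.13 -0.3  -0.5 ]
touch t 29.69 tcp [ 0.5304  0.1251 -0.0051] gap 0.0199 F [-4.9   0.45 14.13]
[331 288]
 t 30.32 tcp [0.53   0.1254 0.1002] gap 0.0201 F [ 0.02  0.19 -0.89]
```

View pics/touch.png

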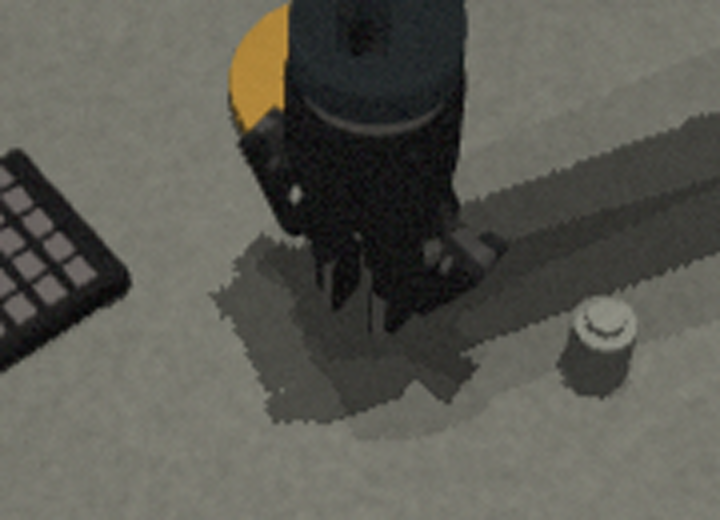

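The touch picture and the force agree. At 20 mm opening the tips reach the desk at TCP z −0.005, so the real fingertips are about 5 mm behind the reported TCP instead of 19 mm ahead. That puts all heights roughly 24 mm out and explains the slip off the knob. I'll compensate by measuring from the tips and pick up the lids.

```bash
echo 'LID_XY=(.448,.0178)' >> h.py
python3 - <<'E'
from h import *
p=[*LID_XY,.14];a=1.8;q1=down(a-np.pi/2,p);move_ptp(p,q1);move_gripper(.05,20)
z=[*LID_XY,.043]
movel(z,speed=.12);st("at knob")
move_gripper(0,20);st("grip1")
if read_finger_gap()<.012: raise SystemExit
move_gripper(.05);move_ptp(z,down(a,z));st("turned")
move_gripper(0,50);st("grip2")
if read_finger_gap()<.012: raise SystemExit
movel([*LID_XY,.05],speed=.04);pause(.2);st("lift")
if read_ft_force()[2]<-2: movel([*LID_XY,.18],speed=.15);pause(.3);st("lifted")
save("scene","lids2.png",(200,60,440,260),3)
E
```

```text
at knob t 32.78 tcp [0.4486 0.0177 0.0435] gap 0.0501 F [-0.32 -0.25 -0.34]
grip1 t 33.16 tcp [0.449  0.018  0.0435] gap 0.0194 F [0.94 0.   1.21]
turned t 34.71 tcp [0.4479 0.0177 0.0429] gap 0.0499 F [ 0.09 -0.42 -1.05]
grip2 t 35.09 tcp [0.4478 0.018  0.0429] gap 0.0186 F [-1.    1.28  1.41]
lift t 35.62 tcp [0.4477 0.0178 0.0498] gap 0.0185 F [ 0.38  0.1  -4.8 ]
lifted t 36.93 tcp [0.4476 0.0175 0.1795] gap 0.0184 F [ 0.33  0.28 -4.  ]
```

View pics/lids2.png

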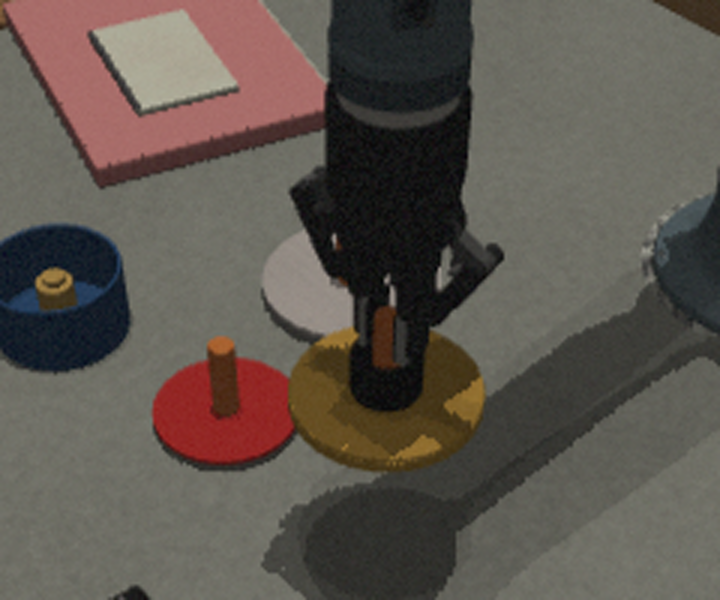

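The lids are lifted together, level, with the knob gripped at crop (385,335). The force of −4.1 N matches 0.42 kg. I'll carry them over the tin and lower them gently.

Run:
```python
from h import *
T=(.495,-.3247)
p=[*T,.18];move_ptp(p,down(1.8,p));st("above")
movel([*T,.125],speed=.12);pause(.2);st("hover")
im=read_camera("scene");cv2.imwrite("pics/hover.png",im[:,:,::-1])
d=.125-.043;print("cover scene",*fit("scene",im,(13,110,30),(32,255,255),[(r,z+d) for r,z in COV],*T,60))
movel([*T,.106],speed=.06)
z=.106
while z>.0935:
    z-=.002;movel([*T,z],speed=.04);pause(.05);f=read_ft_force();print(round(z,4),np.round(f,1),round(read_eef_pos()[2],4))
    if f[2]>6 or (z<.099 and f[2]>2): break
st("seated?")
save("scene","seat.png",(140,60,320,220),4)
```

```text
above t 38.28 tcp [ 0.4961 -0.3225  0.1795] gap 0.0185 F [ 0.32  0.02 -4.74]
hover t 39.09 tcp [ 0.4958 -0.3253  0.1262] gap 0.0186 F [ 0.16 -0.64 -3.61]
cover scene [ 0.4979 -0.3206] 0.996 0.89
0.104 [-0.3 -0.7 -3.9] 0.1042
0.102 [ 0.2 -0.2 -4.1] 0.1019
0.1 [-0.3 -0.4 -4. ] 0.0999
0.098 [ 0.3  1.  -3.2] 0.0979
0.096 [ 0.5 -0.2 -3.6] 0.0961
0.094 [-3.9  3.2  7.6] 0.096
seated? t 41.41 tcp [ 0.4952 -0.3248  0.096 ] gap 0.0184 F [-3.88  3.22  7.59]
```

View pics/seat.png

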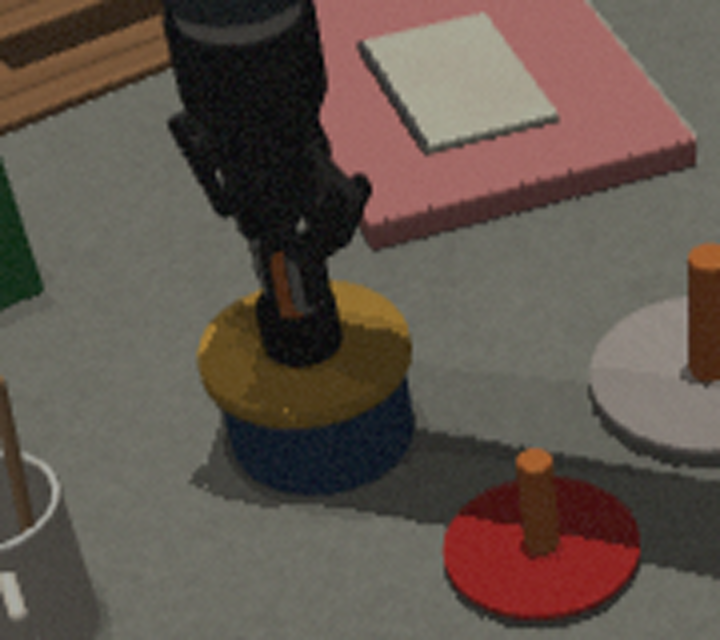

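It seated at exactly the predicted height, TCP z 0.096 (knob 0.113). The picture shows the cover level on the tin at crop (305,355), skirt over the rim. I'll let go, then take the cover by its collar.

Run:
```python
from h import *
T=(.495,-.3247)
movel([*T,.096],speed=.02)
move_gripper(.035,20);st("released");move_gripper(.065);pause(.5);st()
im=read_camera("scene")
for n,z in(("knob",.113),("collar",.083)):
    print(n,[(round(d["confidence"],2),ray("scene",d["at"],z)[:2].round(4).tolist()) for d in tip_of("scene",n)[:4]])
z=.096
while z>.0655:
    z-=.005;movel([*T,max(z,.065)],speed=.05)
    if read_ft_force()[2]>4: break
st("at collar")
move_gripper(0,40);st("gripped")
```

```text
released t 42.02 tcp [ 0.4954 -0.3251  0.0964] gap 0.0348 F [-0.08 -0.32  1.56]
 t 42.92 tcp [ 0.495  -0.3247  0.096 ] gap 0.0653 F [-0.41 -0.04  0.12]
knob [(0.7, [0.3132, -0.1814]), (0.69, [0.4901, -0.0966]), (0.43, [0.4902, -0.3295])]
collar [(0.81, [0.4967, -0.3212])]
at collar t 44.82 tcp [ 0.495  -0.3247  0.065 ] gap 0.0648 F [ 0.83  0.48 -0.7 ]
gripped t 45.12 tcp [ 0.4954 -0.3252  0.0655] gap 0.0446 F [-0.28  0.12  1.94]
```

Gripped at a gap of 0.045, which fits the 46 mm collar. I'll lift straight up and check that the load is the cover alone.

Run:
```python
from h import *
T=(.495,-.3247)
movel([*T,.072],speed=.03);pause(.2);st("7mm")
for _ in range(3): print(np.round(read_ft_force(),2));pause(.05)
if read_ft_force()[2]>-3.4:
    movel([*T,.165],speed=.08);pause(.6);st("up")
    print(np.mean([(pause(.05),read_ft_force())[1] for _ in range(8)],0).round(2))
    im=read_camera("scene");cv2.imwrite("pics/end.png",im[:,:,::-1])
    print("cover",*fit("scene",im,(13,110,30),(32,255,255),[(.0615,.156),(.0615,.168)],*T,70))
    print("tin",*fit("scene",im,*BLUE,TIN,*T))
    for n,z in(("knob",.113),("collar",.183)):
        print(n,[(np.round(d["at"]).tolist(),round(d["confidence"],2),ray("scene",d["at"],z)[:2].round(4).tolist()) for d in tip_of("scene",n)[:4]])
    print("exp knob px",proj("scene",(*T,.113)).round(1),"flange",proj("scene",(*T,.064)).round(1),"collar",proj("scene",(*T,.183)).round(1))
    # inner-lid flange (whitish) pixels by row at the tin's column
    u=proj("scene",(*T,.064)).astype(int);print([ (r,im[r,u[0]].tolist()) for r in range(u[1]-40,u[1]+40,4)])
```

```text
7mm t 45.71 tcp [ 0.4948 -0.3245  0.0717] gap 0.0442 F [ 0.47  0.74 -1.86]
[ 0.47  0.74 -1.86]
[-0.38  0.2  -2.6 ]
[-1.9  -0.08 -2.44]
up t 47.77 tcp [ 0.495  -0.3247  0.165 ] gap 0.0442 F [-0.28  0.55 -1.75]
[-0.01  0.24 -2.11]
cover [ 0.4961 -0.3207] 0.899 0.898
tin [ 0.5085 -0.2928] 0.52 0.52
knob [([275.0, 182.0], 0.98, [0.4906, -0.0959]), ([214.0, 128.0], 0.72, [0.4891, -0.3276])]
collar [([211.0, 103.0], 0.84, [0.4901, -0.3172])]
exp knob px [212.3 129.5] flange [215.8 146.8] collar [206.9 102.6]
[(106, [23, 17, 17]), (110, [37, 38, 36]), (114, [65, 53, 28]), (118, [78, 61, 25]), (122, [80, 62, 30]), (126, [67, 51, 25]), (130, [66, 43, 22]), (134, [72, 42, 22]), (138, [71, 38, 19]), (142, [72, 40, 22]), (146, [70, 38, 17]), (150, [65, 58, 51]), (154, [61, 59, 56]), (158, [58, 55, 52]), (162, [58, 57, 53]), (166, [19, 28, 39]), (170, [18, 25, 38]), (174, [21, 28, 39]), (178, [14, 24, 38]), (182, [20, 28, 42])]
```

The load is 2.1 N, the cover alone. The knob is still at its seated pixel ((214,128), expected (212,129.5)) and the grey flange shows directly above the blue tin wall. The cover is about 95 mm above its seated height, so its rim is about 28 mm above the knob top. I'm handing in.

Run:
```python
from h import *
st("final");sign_off()
```

```text
final t 48.33 tcp [ 0.495  -0.3247  0.165 ] gap 0.0441 F [ 0.21  0.17 -2.79]
the job is handed in; nothing more can be done
```

I handed the job in at 48.3 s with the cover held up level and still by its black collar; the sign-off gave no verdict. The brass weight is in the tin, and the nested lids were seated, let go, and the cover lifted off alone.

**Last checks**
- **Load:** the force averaged 2.1 N, which is the cover alone. The collar gap was 44 mm.
- **Inner lid:** the knob detection was within about 2 px of its seated position, and the grey flange showed directly above the blue tin wall.
- **Height:** the cover's rim should be about 28 mm above the knob top. I worked this out from the arm's position.

**What failed or disagreed**
- **Missed grip:** the first grip on the knob slipped off and shifted the lids about 2 mm. The fingertips turned out to be about 5 mm behind the reported TCP, not 19 mm ahead. I measured this on bare desk and corrected for it.
- **Steel weight touched:** an earlier try at that measurement was too close to the steel weight, and the fingers pressed on its top with about 13 N. It stayed upright; the scene camera put it within about 6 mm of its starting place, about the detector's own scatter.
- **Tin check unusable:** the last tin silhouette fit failed (overlap 0.52) because the lid and cover hid part of it. The scene camera also put the cover about 4 mm to one side of the arm's reading.
- **No last look:** I had used all 12 picture views, so the end state was checked by numbers only. I did not check the other bystanders again at the end.

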